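# Pull the filter plate of the studio's dust extractor

### The job

Shut the small bench dust extractor's inlet by turning its lock collar until the lug points at the locked mark, then lift the cover flap and leave it standing open. Draw the filter plate out of the bay underneath and finish while still holding it, upright and still, in the air over the middle of the square metal dust tray, well clear of the tray and everything else. Leave the other things on the table where they are.

Things in the scene. Friction and masses are not known exactly. Their poses are not given: they have to be found in the camera images.
- extractor: Fixed grey box 170 (x) x 290 (y) x 112 mm high, yawed up to 0.35 rad; origin under its centre; front (vents) at -x. Right half (-y): flat deck at z 112 with inlet and collar. Left half: filter bay, open on top, under the flap; inside 136 (x) x 133 (y) mm, centre (0, 71.5), floor z 12, rim z 112; guides in it (tops z 70) form an 18 mm wide slot along x for the filter plate
- inlet (a point): Centre of the fixed inlet stub on the deck, at deck height, extractor frame (-5, -75, 112): a vertical aluminium stub 44 mm across, 34 mm tall, with the collar round it. The locked mark is a white bar 18 x 8 mm on the deck, its middle 64 mm from this point towards the front (extractor -x)
- collar (a joint): Angle of the black lock collar round the inlet, rad, growing clockwise from above; starts 0 to 0.35; locked mark at 1.3, end stop 1.6 (can be overturned). At q the lug points at angle pi+1.3-q from extractor +x. 0.12 N m friction, stays where left. Ring 60 mm across, 1.5 to 25.5 mm above the deck; can be pinched across its diameter from above, fingers clear of the lug
- collar_lug (a point): Top of the collar's only lug, 45 mm from the inlet axis, 18.5 mm above the deck; the lug is 11 mm wide, reaches to 52 mm from the axis and from 2.5 to 18.5 mm above the deck
- flap (a joint): Angle of the cover flap, rad: 0 closed (at the start), grows as it opens, stop at 1.9 (leaning back past upright). Its stiff hinge (0.22 N m) holds it wherever it is left
- flap_hinge (a point): Middle of the flap's hinge line, which runs along extractor y on the far (+x) edge of the bay, extractor frame (78, 73.5, 112). The flap is a grey slab reaching 152 mm from here towards the front, 140 mm wide, its top 8 mm above this line when closed; the front edge swings up and back
- flap_grip (a point): Grip point in the flap's upright black fin, 128 mm from the hinge towards the front and 34 mm above the hinge line when closed (26 mm above the flap's top). The fin is 14 mm thick along extractor y, 30 mm along x and stands 36 mm above the flap; moves with the flap
- filter: Loose plate 108 (x) x 14 (y) x 74 mm high, grey frame, ribbed steel faces; black grip tab on top, 44 (x) x 12 (y) mm, 74 to 99 mm above the origin; 0.13 to 0.25 kg. Origin at its underside centre, z up. At the start hidden in the bay at extractor (0, 71.5, 12), axes along the extractor's; comes straight up, free of the guides after 58 mm, of the rim after 100 mm
- dust_tray: Loose empty square steel tray 150 x 150 mm, 22 mm high, walls 5 mm, 0.45 kg; origin at the centre of its underside. Lies on the table to the right of the extractor; it and the round palette swap places
- palette: Bystander: round white ceramic palette, 164 mm across, 12 mm thick, to the right of the extractor; origin at its underside centre
- bowl: Bystander: small terracotta bowl, 92 mm across, 45 mm high, behind the extractor; origin at its underside centre
- jar: Bystander: closed glass jar, 60 mm across, 75 mm high, to the left of the extractor; origin at its underside centre
- plate: Bystander: white plate, 200 mm across, 22 mm high, at the left; origin at its underside centre
- brush: Bystander: brush 180 mm long lying on the table at the right; origin under its middle
Mind the look-alikes: they are no part of the job. Leave any pink look-alike of the dust_tray alone.

How it is judged:
By the outcome, as a careful person would: the job done as asked, in the order asked, and still so for the second after the job is handed in, while the arm keeps its last pose, push and grip.
It also fails if it takes over 70 s, if anything falls off the work surface, if the arm or the gripper's body presses on something with over 40 N, if the wrist force passes 120 N, or if a joint passes its speed limit or range.

### The arm

A 6-joint arm with a two-finger parallel gripper is mounted at the origin on the work surface. World frame = base frame: x ahead of the robot, y to its left, z up, the work surface at z = 0. Lengths are in m, angles in rad, forces in N, time in s.
With the tool pointing down it reaches from about 0.275 to 0.825 m from the base axis. Payload 5.2 kg.
Tool frame: the origin (TCP) lies at the very end of the fingers, on their centre line; the grasp point (between the pads) lies 19 mm behind it (grip_point_offset is the distance from the TCP to the grasp point, in m); z points along the fingers, y is the line along which they close (so a half turn about z gives the same grasp; the last joint's range is limited). The gripper opens to 93 mm and grips with 3 to 60 N. Pads are 15 mm wide; open, the fingers measure 128 mm over their backs; the gripper's body (75 mm by 188 mm) begins 65 mm behind the grasp point.
Start: joints at [-1.356, 0.259, 1.535, -0, 1.348, -0.203], TCP at [0.223, -0.503, 0.219] pointing down, gripper open.
Joint ranges: [-3.14, 3.14], [-0.91, 2.08], [0.19, 2.58], [-1.22, 4.36], [0.22, 2.71], [-3.12, 3.12]. Speed limits (rad/s): [2.57, 2.57, 3.14, 3.14, 3.14, 3.14].

### API

Orientations are given as a rotation vector (axis times angle).
In Python, from station import * gives the robot as it stands.
- The arm moves only by the tool servo_tool, never from a script. Its argument "deltas" is a list that holds one entry, the list of rows, each a list of 7 numbers: the finger opening in mm, from 0 to 93, then the shift along the world's x, y, z in mm, then the turn, a rotation vector about the world's x, y, z in rad. In form: [[[fingers, tx, ty, tz, ax, ay, az], ...]]. A call has 1 to 8 rows; each row is the pose to reach, as a shift and turn from the pose commanded when the call began; what a row does not reach only later rows make up. A row lasts 1/10 s, in which the tool goes at most 50 mm and 8.59 degrees, less where a joint would pass 70% of its speed; a pose out of reach is approached as far as the arm can. A call with a gripper value outside its range is refused whole. The fingers move at their own pace and stop on an object; the grip force is fixed at half the most. Time passes only in rows, so rows that repeat a pose let the fingers close. It gives the time, the measured TCP pose, the force, the opening and the grip force at its end, in the units of the state.
- observe(): the state, without advancing time (a new reading comes with each control period).
- get_image(name): name is "scene" or "top" or "wrist"; returns (picture, depth): 420x560x3 uint8, blue, green, red; 420x560 float32, m along the optical axis (not along the pixel's ray), 0 where there is no reading.
- calibration(name): a dict with "mtx" (3x3 intrinsics, pixels), "pose" (4x4, takes a point from camera to world coordinates); the wrist camera has in their place "hand_eye" (4x4, takes a point from camera to tool coordinates, whose origin is the TCP and whose axes are the flange's). Camera axes: x right, y down, z forward; pixel columns grow to the right and rows downward; lengths in m; the calibration is good to about 2 mm. A picture is of the moment at which its call begins: read the wrist's pose just before it. calibration takes no time and is no camera call.
- sign_off(): hands the job in; it is judged then, once.
Trained networks look in the newest picture that a camera, given by its name, has taken for a name from the list of things; names that differ only in an ending like _2 or _b are one class to them, and where a whole thing is asked for, a point or a joint stands for the part that bears it (a point fixed in the world has none). Each returns a list of dicts, best first, with "confidence" (0 to 1); they miss things now and then, are a little off and sometimes report something else, mostly with a low value. They report only what shows in the picture. A call takes as long as a camera call. They do not tell look-alikes from the thing itself.
- look_for(camera, label): "position" ([row, column] in pixels, amid what is visible of it).
- silhouettes(camera, label): "pixels" (420x560 bool, what is visible of it) and "position" ([row, column] in pixels, amid what is visible of it).
The state is a dict: "time": time; "joints": joint angles; "joint_vel": joint speeds; "effort": joint torques, N m; "tool_pos": TCP position; "ee_rot": TCP orientation; "wrist_force": force on the tool from outside, world axes, zero at the start; "moment": the same for the moment, N m; "grip_width": finger opening in m; "grasp_force": force on a finger pad.
Only numpy, scipy, OpenCV 4.12 (cv2) and the standard library are available. Lean on these libraries where they do the work, as an engineer would, in place of code of your own. Each camera call takes 0.05 s, during which the arm holds its last target. There are 200 camera calls.

## Working session

There is one attempt and no reset: what is moved stays moved. The work goes in short steps, Python scripts to look and compute and a tool call to move; the robot and the scene stay as the last step left them, time stands still between calls to the robot, and variables do not carry over. Pictures are saved under pics/ and viewed, at most 10 in all, crops included, and the job is handed in when it is done.

Besides the shell and the picture viewer there is one more tool, called after ">>>" by a JSON object that holds its "op" and its "data". servo_tool: Moves the arm, as the interface text tells. Its arguments: {"type":"object","properties":{"deltas":{"type":"array","items":{"type":"array","items":{"type":"array","items":{"type":"number"}}}}},"required":["deltas"]}

```bash
mkdir -p pics; ls
cat > h.py <<'E'
from station import *
import numpy as np, cv2
from scipy.spatial.transform import Rotation as R
def grab(name):
    s=observe(); im,d=get_image(name); c=calibration(name); K=np.array(c["mtx"])
    if "pose" in c: T=np.array(c["pose"])
    else:
        W=np.eye(4); W[:3,:3]=R.from_rotvec(s["ee_rot"]).as_matrix(); W[:3,3]=s["tool_pos"]; T=W@np.array(c["hand_eye"])
    return im,d,K,T
def cloud(d,K,T):
    v,u=np.mgrid[:d.shape[0],:d.shape[1]]
    P=np.stack([(u-K[0,2])/K[0,0]*d,(v-K[1,2])/K[1,1]*d,d],-1)@T[:3,:3].T+T[:3,3]
    P[d==0]=np.nan
    return P
E
python3 - <<'E'
from h import *
print(observe())
for n in ["top","scene"]:
    im,d,K,T=grab(n); cv2.imwrite(f"pics/{n}0.png",im); P=cloud(d,K,T); np.savez(f"{n}0.npz",im=im,P=P,K=K,T=T)
    print(n,T.round(3).tolist())
    for l in ["extractor","collar_lug","flap_grip","dust_tray","palette","bowl","jar","plate","brush","collar"]:
        for r in silhouettes(n,l)[:3]:
            m=r["pixels"]; print(l,round(r["confidence"],2),np.round(r["position"]),np.nanmedian(P[m],0).round(3),m.sum())
E
```

```text
pics
{'time': 0.0, 'joints': array([-1.35579542e+00,  2.59316282e-01,  1.53608940e+00,  7.74237262e-06,
        1.34798221e+00, -2.02807510e-01]), 'joint_vel': array([ 0.00039702,  0.00037613,  0.00068387, -0.0002348 , -0.00104956,
        0.00071456]), 'effort': array([-3.24510729e-04, -4.37303495e+01, -2.84008706e+01,  7.17928936e-02,
        4.13545291e-02, -1.43842517e-04]), 'tool_pos': array([ 0.22306847, -0.50213573,  0.21782955]), 'ee_rot': array([-3.07153486e+00, -6.51153851e-01,  5.33086281e-06]), 'wrist_force': array([ 0.92853217, -0.49394928, -0.16476402]), 'moment': array([ 0.04593153, -0.01431434, -0.0188794 ]), 'grasp_force': 0.0, 'grip_width': 0.09301042280365966}
top [[-0.003, -0.984, 0.18, 0.16], [-1.0, 0.004, 0.002, -0.057], [-0.002, -0.18, -0.984, 1.597], [0.0, 0.0, 0.0, 1.0]]
extractor 0.94 [189. 220.] [0.531 0.152 0.114] 4129
extractor 0.72 [176. 172.] [0.605 0.342 0.071] 245
collar_lug 0.23 [194. 121.] [0.537 0.56  0.01 ] 2033
flap_grip 0.63 [179. 203.] [0.568 0.225 0.119] 1642
dust_tray 0.64 [232. 439.] [ 0.385 -0.667  0.006] 1084
dust_tray 0.64 [180. 204.] [0.
[... 502 characters left out ...]
504, -0.863, 1.356], [0.0, 0.0, 0.0, 1.0]]
extractor 0.68 [265. 326.] [0.569 0.162 0.116] 6899
collar_lug 0.56 [240. 305.] [0.536 0.081 0.135] 119
flap_grip 0.61 [275. 348.] [0.574 0.224 0.121] 2750
dust_tray 0.76 [186. 220.] [ 0.435 -0.279  0.008] 1957
dust_tray 0.64 [134. 250.] [ 0.192 -0.307  0.008] 1549
dust_tray 0.58 [126. 138.] [ 0.362 -0.676  0.008] 1566
palette 0.89 [242. 188.] [ 0.653 -0.265  0.014] 1915
bowl 0.73 [307. 294.] [0.689 0.125 0.022] 788
jar 0.71 [316. 376.] [0.626 0.345 0.074] 437
plate 0.55 [330. 452.] [0.535 0.556 0.012] 3865
plate 0.23 [277. 345.] [0.574 0.223 0.121] 2735
brush 0.84 [197. 150.] [ 0.579 -0.46   0.02 ] 439
collar 0.7 [241. 304.] [0.536 0.082 0.135] 168
```

Run:
```python
import cv2,numpy as np
a=cv2.imread("pics/top0.png"); b=cv2.imread("pics/scene0.png")
t=a[130:270,100:480]; s=b[80:340,90:480]
o=np.zeros((600,800,3),np.uint8)
t=cv2.resize(t,(760,280)); s=cv2.resize(s,(480,320))
o[:280,:760]=t; o[280:,:480]=s
c=cv2.resize(a[155:230,180:270],(320,267),interpolation=cv2.INTER_CUBIC); o[280:547,480:]=c
cv2.imwrite("pics/v1.png",o)
# extractor top: fit rect
for n in ["top","scene"]:
    z=np.load(n+"0.npz"); P=z["P"]
    m=(P[...,2]>0.1)&(P[...,2]<0.14)&(P[...,0]>.35)&(P[...,0]<.75)&(P[...,1]>-.1)&(P[...,1]<.4)
    q=P[m][:,:2].astype(np.float32)
    print(n,cv2.minAreaRect(q*1000), m.sum())
    m=(P[...,2]>0.14)&(P[...,0]>.35)&(P[...,0]<.75)&(P[...,1]>-.1)&(P[...,1]<.4)
    q=P[m]; print(len(q))
    l=q[:,1]>.16
    for k in (l,~l): print(q[k].mean(0).round(4),q[k].min(0).round(3),q[k].max(0).round(3),k.sum())
```

```text
top ((544.6232299804688, 155.57278442382812), (291.679931640625, 172.458251953125), 73.03260803222656) 3510
166
[0.5169 0.2388 0.1541] [0.501 0.23  0.142] [0.533 0.247 0.162] 40
[0.5168 0.0847 0.1451] [0.493 0.062 0.14 ] [0.54  0.109 0.153] 126
scene ((546.1067504882812, 152.6389617919922), (292.0466613769531, 173.36068725585938), 73.35603332519531) 5427
285
[0.5223 0.2384 0.1546] [0.505 0.229 0.142] [0.537 0.248 0.163] 72
[0.5212 0.0837 0.1466] [0.492 0.056 0.14 ] [0.549 0.11  0.154] 213
```

View pics/v1.png

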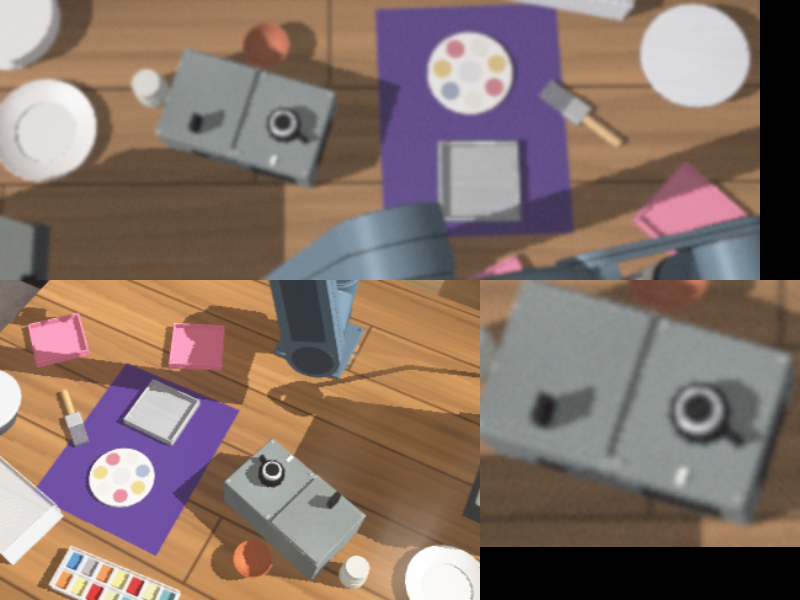

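The overview shows the extractor at about (0.545, 0.154), yaw about -0.29. The lug points front-right, and the mark is in front of the inlet.

Tray candidates in the scene picture:
- Grey square tray on the purple mat at (186,220)
- Pink one at (134,250)
- Pink one at (126,138)

The grey steel one next to the palette fits the description. The pink ones are look-alikes. I'll confirm this from close up.

>>> {"op": "servo_tool", "data": {"deltas": [[[93,0,0,50,0,0,0],[93,40,40,90,0,0,0],[93,60,80,130,0,0,0.1],[93,80,125,140,0,0,0.2],[93,100,170,140,0,0,0.3],[93,120,215,140,0,0,0.38],[93,140,260,140,0,0,0.38],[93,160,305,140,0,0,0.38]]]}}

```text
time: 1.9
tool_pos: [0.3746, -0.216, 0.359]
ee_rot: [2.894, 1.219, 0.001]
wrist_force: [1.1, -0.4, -0.3]
grip_width: 0.0929
grasp_force: 0.0
```

>>> {"op": "servo_tool", "data": {"deltas": [[[93,18,45,0,0,0,0],[93,36,90,0,0,0,0],[93,54,135,0,0,0,0],[93,72,180,0,0,0,0],[93,90,225,0,0,0,0],[93,105,265,0,0,0,0],[93,105,265,0,0,0,0],[93,105,265,0,0,0,0]]]}}

```text
time: 2.7
tool_pos: [0.4791, 0.0479, 0.3584]
ee_rot: [2.893, 1.224, -0.001]
wrist_force: [0.0, -1.0, 0.3]
grip_width: 0.0929
grasp_force: 0.0
```

Run:
```python
from h import *
s=observe(); print(s["tool_pos"],s["ee_rot"],s["joints"].round(2))
im,d,K,T=grab("wrist"); cv2.imwrite("pics/w0.png",im); P=cloud(d,K,T); np.savez("w0.npz",im=im,P=P,K=K,T=T)
print(T.round(3).tolist())
for l in ["extractor","collar_lug","collar","flap_grip"]:
    for r in silhouettes("wrist",l)[:2]:
        m=r["pixels"]; print(l,round(r["confidence"],2),np.round(r["position"]),np.nanmedian(P[m],0).round(3),m.sum())
# crop to confirm tray
b=cv2.imread("pics/scene0.png"); cv2.imwrite("pics/v2.png",np.hstack([im,cv2.resize(b[100:240,130:290],(240,210),interpolation=cv2.INTER_CUBIC)]) if 0 else np.hstack([im,np.vstack([cv2.resize(b[100:240,130:290],(240,210),interpolation=cv2.INTER_CUBIC),np.zeros((210,240,3),np.uint8)])]))
```

```text
[0.47911413 0.04786198 0.35836656] [ 2.89295559e+00  1.22428388e+00 -1.12742334e-03] [-0.13  0.07  1.42 -0.    1.64  0.64]
[[0.718, -0.675, -0.169, 0.526], [-0.696, -0.697, -0.174, 0.096], [-0.0, 0.242, -0.97, 0.524], [0.0, 0.0, 0.0, 1.0]]
extractor 0.73 [ 92. 258.] [0.534 0.136 0.113] 30893
extractor 0.28 [ 24. 355.] [0.696 0.119 0.016] 2863
collar_lug 0.98 [158. 288.] [0.511 0.079 0.137] 1286
collar 0.58 [156. 288.] [0.513 0.077 0.137] 1268
flap_grip 0.83 [ 33. 225.] [0.547 0.197 0.12 ] 11094
```

View pics/v2.png

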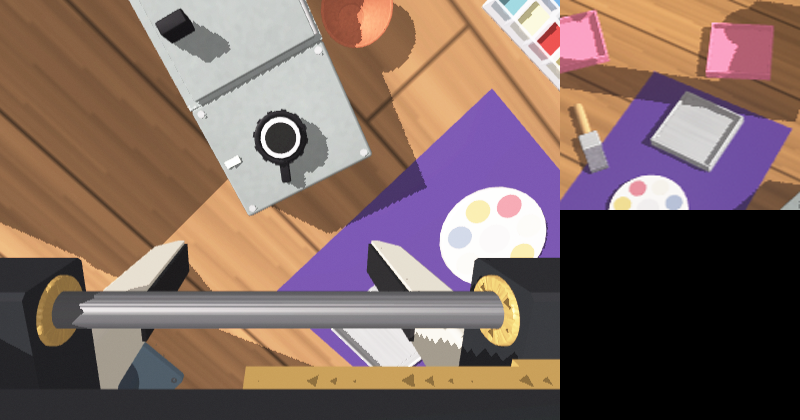

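The wrist view shows the collar at about (280,138) with the lug pointing down at (286,172), the mark at (233,161) and the fin at (175,25). The crop confirms the grey steel tray, with the pink ones apart from it. Next I'll measure these from the depth image.

Run:
```python
import numpy as np,cv2
z=np.load("w0.npz"); im,P=z["im"],z["P"]; g=im.max(2)
u=np.arange(560)[None]+0*g; v=np.arange(420)[:,None]+0*g
box=lambda a,b,c,d:(u>=a)&(u<=b)&(v>=c)&(v<=d)
st=box(245,315,100,190)&(P[...,2]>.1425)
c=cv2.minEnclosingCircle((P[st][:,:2]*1000).astype(np.float32)); print("stub",c,P[st].mean(0).round(4))
ring=box(245,315,100,190)&(P[...,2]>.133)&(P[...,2]<.1425)&(g<90)
print("ring",cv2.minEnclosingCircle((P[ring][:,:2]*1000).astype(np.float32)),np.nanmedian(P[ring][:,2]))
c0=np.array(c[0])/1000
lug=box(265,310,160,190)&(g<70)&(P[...,2]>.122)&(P[...,2]<.1345)
d=P[lug][:,:2]-c0; r=np.hypot(*d.T); k=(r>.034)&(r<.056); print("lug",k.sum(),np.degrees(np.arctan2(*d[k].mean(0)[::-1])),r[k].max(),np.nanmedian(P[lug][:,2]))
mk=box(218,250,148,175)&(g>215)
d=P[mk][:,:2].mean(0)-c0; print("mark",mk.sum(),np.degrees(np.arctan2(d[1],d[0])),np.hypot(*d))
fin=box(140,200,0,50)&(P[...,2]>.15); q=P[fin]; print("fin",q.mean(0).round(4),q[:,2].max(),cv2.minAreaRect((q[:,:2]*1000).astype(np.float32)))
d=q.mean(0)[:2]-c0; print("fin-c ang",np.degrees(np.arctan2(d[1],d[0])),np.hypot(*d))
dk=(P[...,2]>.108)&(P[...,2]<.116)&box(150,380,90,220); print("deck z",np.median(P[dk][:,2]),cv2.minAreaRect((P[dk][:,:2]*1000).astype(np.float32)))
```

```text
stub ((518.7053833007812, 84.20354461669922), 21.765596389770508) [0.5189 0.0845 0.1464]
ring ((518.2521362304688, 82.3841323852539), 32.3289909362793) 0.1373907016761231
lug 127 -125.49305592038807 0.05061066266725291 0.13065361022031985
mark 122 nan nan
fin [0.5192 0.2381 0.1556] 0.1582137388957825 ((519.0091552734375, 239.0406036376953), (14.397001266479492, 29.949708938598633), 72.20655822753906)
fin-c ang 89.80796412539644 0.15390623867909484
deck z 0.11221111789477095 ((527.734130859375, 97.10777282714844), (169.5172119140625, 169.8243865966797), 73.07402038574219)
```

>>> {"op": "servo_tool", "data": {"deltas": [[[93,20,18,-40,0,0,0.07],[93,40,36,-80,0,0,0.15],[93,40,36,-125,0,0,0.15],[93,40,36,-170,0,0,0.15],[93,40,36,-170,0,0,0.15],[93,40,36,-170,0,0,0.15]]]}}

```text
time: 3.55
tool_pos: [0.5193, 0.0823, 0.1892]
ee_rot: [-2.796, -1.431, 0.001]
wrist_force: [2.0, 0.3, 0.6]
grip_width: 0.0927
grasp_force: 0.0
```

Run:
```python
from h import *
s=observe(); y=R.from_rotvec(s["ee_rot"]).as_matrix(); print(s["tool_pos"].round(4),np.degrees(np.arctan2(y[1,1],y[0,1])),y[:,2].round(3))
```

```text
[0.5193 0.0823 0.1892] -35.78512828530308 [-0.001 -0.    -1.   ]
```

>>> {"op": "servo_tool", "data": {"deltas": [[[93,0,2,-30,0,0,0],[93,0,2,-60,0,0,0],[93,0,2,-72,0,0,0],[93,0,2,-72,0,0,0],[50,0,2,-72,0,0,0],[50,0,2,-72,0,0,0],[50,0,2,-72,0,0,0],[50,0,2,-72,0,0,0]]]}}

```text
time: 4.35
tool_pos: [0.5197, 0.0851, 0.1174]
ee_rot: [2.795, 1.433, 0.002]
wrist_force: [-0.4, -0.2, 0.2]
grip_width: 0.0658
grasp_force: 0.0
```

>>> {"op": "servo_tool", "data": {"deltas": [[[50,0,0,0,0,0,0],[50,0,0,0,0,0,0]]]}}

```text
time: 4.55
tool_pos: [0.5192, 0.0854, 0.1172]
ee_rot: [-2.795, -1.434, -0.001]
wrist_force: [-2.3, 0.9, 5.6]
grip_width: 0.0609
grasp_force: 30.0
```

>>> {"op": "servo_tool", "data": {"deltas": [[[50,0,0,0,0,0,-0.13],[50,0,0,0,0,0,-0.26],[50,0,0,0,0,0,-0.39],[50,0,0,0,0,0,-0.52],[50,0,0,0,0,0,-0.65],[50,0,0,0,0,0,-0.78],[50,0,0,0,0,0,-0.91],[50,0,0,0,0,0,-1.04]]]}}

```text
time: 5.35
tool_pos: [0.5199, 0.0839, 0.1172]
ee_rot: [3.136, -0.152, 0.003]
wrist_force: [-0.1, -5.4, 4.0]
grip_width: 0.0605
grasp_force: 30.0
```

>>> {"op": "servo_tool", "data": {"deltas": [[[50,0,0,0,0,0,-0.1],[50,0,0,0,0,0,-0.2],[50,0,0,0,0,0,-0.2],[50,0,0,0,0,0,-0.2],[93,0,0,0,0,0,-0.2],[93,0,0,0,0,0,-0.2],[93,0,0,0,0,0,-0.2],[93,0,0,0,0,0,-0.2]]]}}

```text
time: 6.15
tool_pos: [0.5191, 0.0854, 0.1163]
ee_rot: [-3.108, 0.457, 0.001]
wrist_force: [-0.7, -0.8, 0.5]
grip_width: 0.0877
grasp_force: 0.0
```

>>> {"op": "servo_tool", "data": {"deltas": [[[93,0,0,30,0,0,0],[93,-15,0,70,0,0,0],[93,-35,0,120,0,0,0],[93,-55,20,170,0,0,0],[93,-60,40,200,0,0,0],[93,-60,40,200,0,0,0],[93,-60,40,200,0,0,0]]]}}

```text
time: 6.85
tool_pos: [0.4594, 0.1257, 0.3173]
ee_rot: [-3.108, 0.455, -0.004]
wrist_force: [0.2, -0.3, -0.9]
grip_width: 0.0934
grasp_force: 0.0
```

Run:
```python
from h import *
s=observe(); y=R.from_rotvec(s["ee_rot"]).as_matrix(); print(s["tool_pos"].round(4),np.degrees(np.arctan2(y[1,1],y[0,1])),s["joints"].round(2))
im,d,K,T=grab("wrist"); cv2.imwrite("pics/w1.png",im); P=cloud(d,K,T); np.savez("w1.npz",im=im,P=P,K=K,T=T)
c=np.array([.5188,.0843]); d=P[...,:2]-c; r=np.hypot(d[...,0],d[...,1]); g=im.max(2)
m=(r>.036)&(r<.054)&(P[...,2]>.124)&(P[...,2]<.136)&(g<90)
a=(np.degrees(np.arctan2(d[...,1],d[...,0]))[m])%360; print("lug",m.sum(),np.median(a),a.mean(),r[m].max())
m=(r>.056)&(r<.075)&(P[...,2]>.106)&(P[...,2]<.118)&(g>205)
a=(np.degrees(np.arctan2(d[...,1],d[...,0]))[m])%360; print("mark",m.sum(),np.median(a),a.std(),r[m].mean())
st=(r<.03)&(P[...,2]>.1425); print("stub",cv2.minEnclosingCircle((P[st][:,:2]*1000).astype(np.float32)))
fin=(P[...,2]>.15)&(P[...,1]>.18); q=P[fin]; print("fin",q.mean(0).round(4),cv2.minAreaRect((q[:,:2]*1000).astype(np.float32)))
```

```text
[0.4594 0.1257 0.3173] -106.6539739530176 [ 0.03  0.07  1.52 -0.    1.54  1.89]
lug 153 163.02770031689084 162.64402464784519 0.05171239582406169
mark 6556 173.70902964568666 109.89858188972566 0.06566034173866876
stub ((518.661376953125, 84.69087982177734), 21.799081802368164)
fin [0.5067 0.217  0.2309] ((510.13763427734375, 211.09153747558594), (74.2658920288086, 29.834903717041016), 72.29105377197266)
```

View pics/w1.png

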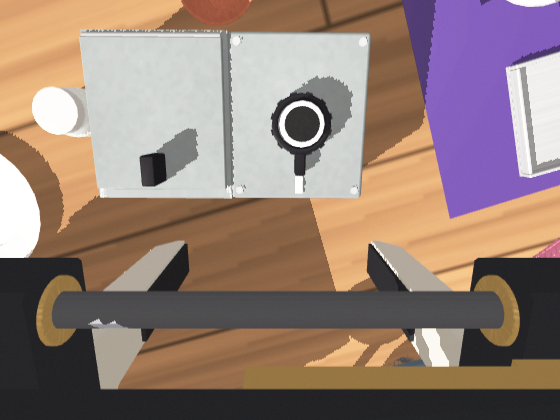

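The lug at (300,165) points straight at the white mark at (299,184), measured 163.0° against 163°, so the collar is done. The fin is next.

>>> {"op": "servo_tool", "data": {"deltas": [[[60,15,40,-20,0,0,0],[60,35,80,-45,0,0,0],[60,60,113,-70,0,0,0],[60,60,113,-110,0,0,0],[60,60,113,-110,0,0,0],[60,60,113,-110,0,0,0]]]}}

```text
time: 7.5
tool_pos: [0.5181, 0.2372, 0.2048]
ee_rot: [3.106, -0.458, -0.007]
wrist_force: [-0.5, 0.3, 1.0]
grip_width: 0.0601
grasp_force: 0.0
```

Run:
```python
from h import *
s=observe(); y=R.from_rotvec(s["ee_rot"]).as_matrix(); print(s["tool_pos"].round(4),np.degrees(np.arctan2(y[1,1],y[0,1])))
# arc waypoints, tool vertical: ext +x = (cos,sin)(-17deg)
c,sn=np.cos(np.radians(17)),-np.sin(np.radians(17))
r0=np.array([-128,35.]) ; p=lambda a:(r0[0]*np.cos(a)+r0[1]*np.sin(a), -r0[0]*np.sin(a)+r0[1]*np.cos(a))
for i in range(0,19):
    a=0.1*i; x,z=p(a); dx,dz=x-r0[0],z-r0[1]; print(round(a,2),np.round([dx*c,dx*sn,dz],1))
```

```text
[0.5181 0.2372 0.2048] -106.77618760650293
0.0 [ 0. -0.  0.]
0.1 [ 4.  -1.2 12.6]
0.2 [ 9.1 -2.8 24.7]
0.3 [15.4 -4.7 36.3]
0.4 [22.7 -6.9 47.1]
0.5 [31.  -9.5 57.1]
0.6 [ 40.3 -12.3  66.2]
0.7 [ 50.3 -15.4  74.2]
0.8 [ 61.1 -18.7  81.2]
0.9 [ 72.5 -22.2  87. ]
1.0 [ 84.4 -25.8  91.6]
1.1 [ 96.7 -29.6  95. ]
1.2 [109.2 -33.4  97. ]
1.3 [121.9 -37.3  97.7]
1.4 [134.6 -41.1  97.1]
1.5 [147.1 -45.   95.2]
1.6 [159.4 -48.7  91.9]
1.7 [171.4 -52.4  87.4]
1.8 [182.8 -55.9  81.7]
```

>>> {"op": "servo_tool", "data": {"deltas": [[[60,1,2,-30,0,0,0],[60,1,2,-60,0,0,0],[60,1,2,-77,0,0,0],[60,1,2,-77,0,0,0],[5,1,2,-77,0,0,0],[5,1,2,-77,0,0,0],[5,1,2,-77,0,0,0],[5,1,2,-77,0,0,0]]]}}

```text
time: 8.3
tool_pos: [0.5208, 0.2402, 0.1307]
ee_rot: [-3.107, 0.457, -0.003]
wrist_force: [-1.0, -0.3, -0.1]
grip_width: 0.0324
grasp_force: 0.0
```

>>> {"op": "servo_tool", "data": {"deltas": [[[5,0,0,0,0,0,0],[5,0,0,0,0,0,0],[5,0,0,0,0,0,0],[5,0,0,0,0,0,0]]]}}

```text
time: 8.7
tool_pos: [0.5198, 0.2389, 0.1297]
ee_rot: [3.106, -0.457, -0.001]
wrist_force: [-2.4, -5.6, 2.8]
grip_width: 0.0138
grasp_force: 30.0
```

>>> {"op": "servo_tool", "data": {"deltas": [[[5,4,-1,13,0,0,0],[5,9,-3,25,0,0,0],[5,15,-5,36,0,0,0],[5,23,-7,47,0,0,0],[5,23,-7,47,0,0,0]]]}}

```text
time: 9.2
tool_pos: [0.5435, 0.2316, 0.1779]
ee_rot: [3.106, -0.458, -0.001]
wrist_force: [-4.1, -5.7, 1.9]
grip_width: 0.014
grasp_force: 30.0
```

>>> {"op": "servo_tool", "data": {"deltas": [[[5,8,-3,10,0,0,0],[5,18,-5,19,0,0,0],[5,28,-8,27,0,0,0],[5,38,-12,34,0,0,0],[5,50,-15,40,0,0,0],[5,62,-19,44,0,0,0],[5,74,-23,48,0,0,0],[5,86,-26,50,0,0,0]]]}}

```text
time: 10.0
tool_pos: [0.6277, 0.2058, 0.2261]
ee_rot: [3.105, -0.457, -0.008]
wrist_force: [-6.1, -5.8, -4.2]
grip_width: 0.0136
grasp_force: 30.0
```

>>> {"op": "servo_tool", "data": {"deltas": [[[5,13,-4,1,0,0,0],[5,25,-8,0,0,0,0],[5,38,-12,-2,0,0,0],[5,50,-15,-5,0,0,0],[5,61,-19,-9,0,0,0],[5,61,-19,-9,0,0,0]]]}}

```text
time: 10.6
tool_pos: [0.6917, 0.1863, 0.2186]
ee_rot: [3.107, -0.459, 0.002]
wrist_force: [-1.2, -6.0, 2.5]
grip_width: 0.0135
grasp_force: 30.0
```

Run:
```python
from h import *
im,d,K,T=grab("scene"); o=im[170:340,230:450]; cv2.imwrite("pics/v3.png",cv2.resize(o,(770,595),interpolation=cv2.INTER_CUBIC))
```

```text
(no output)
```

View pics/v3.png

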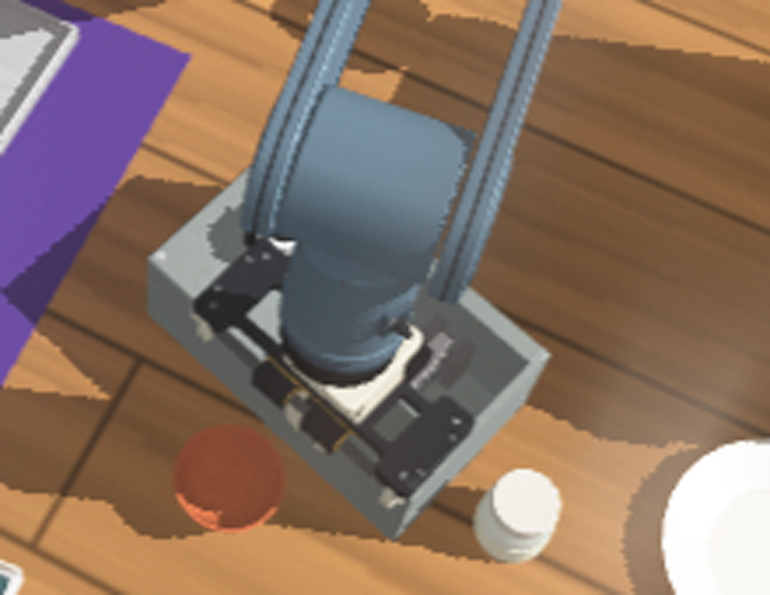

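The bay is open. The flap stands past upright, hidden under the hand, and its angle of about 1.7 follows from the arc. I'll release it, rise, return over the bay and half-turn the hand so the camera side faces the front.

>>> {"op": "servo_tool", "data": {"deltas": [[[50,0,0,0,0,0,0],[50,0,0,0,0,0,0],[50,0,0,0,0,0,0],[50,0,0,0,0,0,0],[50,0,0,30,0,0,0],[50,0,0,70,0,0,0],[50,0,0,110,0,0,0],[50,0,0,120,0,0,0]]]}}

```text
time: 11.45
tool_pos: [0.6915, 0.1887, 0.3439]
ee_rot: [-3.106, 0.456, -0.014]
wrist_force: [0.6, 0.2, 0.9]
grip_width: 0.0502
grasp_force: 0.0
```

>>> {"op": "servo_tool", "data": {"deltas": [[[50,-30,10,0,0,0,0.14],[50,-60,20,0,0,0,0.28],[50,-90,30,0,0,0,0.42],[50,-126,37,0,0,0,0.56],[50,-126,37,0,0,0,0.7],[50,-126,37,0,0,0,0.84],[50,-126,37,0,0,0,0.98],[50,-126,37,0,0,0,1.12]]]}}

```text
time: 12.25
tool_pos: [0.5637, 0.2255, 0.3369]
ee_rot: [-2.872, -1.272, 0.001]
wrist_force: [0.3, -0.8, -1.0]
grip_width: 0.0502
grasp_force: 0.0
```

>>> {"op": "servo_tool", "data": {"deltas": [[[50,0,0,0,0,0,0.14],[50,0,0,0,0,0,0.28],[50,0,0,0,0,0,0.42],[50,0,0,0,0,0,0.56],[50,0,0,0,0,0,0.7],[50,0,0,0,0,0,0.84],[50,0,0,0,0,0,0.98],[50,0,0,0,0,0,1.12]]]}}

```text
time: 13.05
tool_pos: [0.5639, 0.2254, 0.3367]
ee_rot: [-1.757, -2.603, 0.001]
wrist_force: [-0.5, -0.5, -0.1]
grip_width: 0.0499
grasp_force: 0.0
```

>>> {"op": "servo_tool", "data": {"deltas": [[[50,0,0,0,0,0,0.14],[50,0,0,0,0,0,0.28],[50,0,0,0,0,0,0.42],[50,0,0,0,0,0,0.56],[50,0,0,0,0,0,0.7],[50,0,0,0,0,0,0.84],[50,0,0,0,0,0,0.9],[50,0,0,0,0,0,0.9]]]}}

```text
time: 13.85
tool_pos: [0.5639, 0.2253, 0.3368]
ee_rot: [-0.459, -3.107, 0.0]
wrist_force: [-0.4, 0.1, 0.2]
grip_width: 0.0495
grasp_force: 0.0
```

Run:
```python
from h import *
s=observe(); y=R.from_rotvec(s["ee_rot"]).as_matrix(); print(s["tool_pos"].round(4),np.degrees(np.arctan2(y[1,1],y[0,1])),s["joints"].round(2))
im,d,K,T=grab("wrist"); cv2.imwrite("pics/w2.png",im); P=cloud(d,K,T); np.savez("w2.npz",im=im,P=P,K=K,T=T)
for l in ["filter","flap"]:
    for r in silhouettes("wrist",l)[:2]:
        m=r["pixels"]; print(l,round(r["confidence"],2),np.round(r["position"]),np.nanmedian(P[m],0).round(3),m.sum())
c=np.array([.5663,.2231]); t=np.radians(-17); Q=(P[...,:2]-c)@np.array([[np.cos(t),-np.sin(t)],[np.sin(t),np.cos(t)]])
m=(abs(Q[...,0])<.045)&(abs(Q[...,1])<.03)&(P[...,2]>.095)&(P[...,2]<.125)&(im.max(2)<110)
q=Q[m]; print("tab ext-frame",q.mean(0),q.min(0),q.max(0),P[m].mean(0).round(4),m.sum(),cv2.minAreaRect((P[m][:,:2]*1000).astype(np.float32)))
m=(Q[...,0]>.07)&(Q[...,0]<.14)&(abs(Q[...,1])<.06)&(P[...,2]>.125)&(P[...,2]<.29)
if m.sum()>50: k=np.polyfit(P[m][:,2],Q[m][:,0],1); print("flap",np.pi/2+np.arctan(k[0]),m.sum(),P[m][:,2].max())
```

```text
[0.5639 0.2253 0.3368] 73.20806846840156 [ 0.2   0.32  1.17  0.    1.65 -1.08]
filter 0.73 [182. 276.] [0.562 0.224 0.087] 1125
filter 0.41 [183. 375.] [0.607 0.343 0.075] 2012
flap 0.83 [277. 278.] [0.647 0.198 0.178] 5281
tab ext-frame [-0.00077609 -0.00011068] [-0.02153053 -0.00574888] [0.02272962 0.00607   ] [0.5655 0.2232 0.1106] 394 ((566.9437255859375, 223.16346740722656), (11.815498352050781, 44.244712829589844), 73.25350952148438)
flap 1.7275742632142204 4542 0.2653828115327266
```

View pics/w2.png

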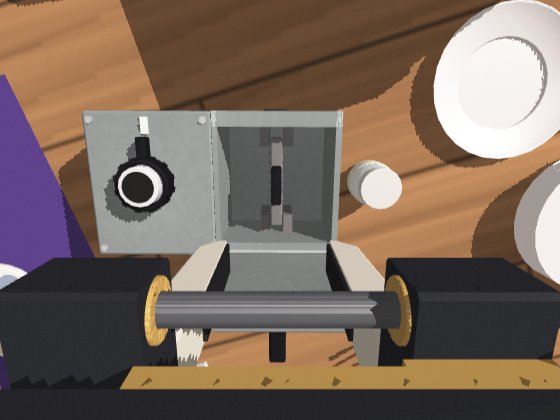

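The view shows the flap upright (measured 1.73 rad) with its fin at (278,345). The lug is on the mark at (143,140), and the filter tab is at (276,185), world (566.5, 223.2), top at 111 mm. Next I'll descend and grip it.

>>> {"op": "servo_tool", "data": {"deltas": [[[50,2,-1,-45,0,0,0],[50,3,-2,-90,0,0,0],[50,3,-2,-135,0,0,0],[50,3,-2,-180,0,0,0],[50,3,-2,-200,0,0,0],[50,3,-2,-200,0,0,0]]]}}

```text
time: 14.6
tool_pos: [0.5645, 0.2226, 0.1335]
ee_rot: [-0.461, -3.1, 0.004]
wrist_force: [-0.0, 0.1, 0.4]
grip_width: 0.0501
grasp_force: 0.0
```

>>> {"op": "servo_tool", "data": {"deltas": [[[50,0,0,-30,0,0,0],[50,0,0,-55,0,0,0],[50,0,0,-55,0,0,0],[5,0,0,-55,0,0,0],[5,0,0,-55,0,0,0],[5,0,0,-55,0,0,0],[5,0,0,-55,0,0,0],[5,0,0,-55,0,0,0]]]}}

```text
time: 15.4
tool_pos: [0.5676, 0.2232, 0.0833]
ee_rot: [0.46, 3.107, 0.001]
wrist_force: [0.2, -0.8, 0.1]
grip_width: 0.0144
grasp_force: 0.2
```

Good alignment. Next I'll finish the close and lift straight up, slowly at first.

>>> {"op": "servo_tool", "data": {"deltas": [[[5,0,0,0,0,0,0],[5,0,0,0,0,0,0],[5,0,0,0,0,0,0],[5,0,0,8,0,0,0],[5,0,0,16,0,0,0]]]}}

```text
time: 15.9
tool_pos: [0.5665, 0.223, 0.0982]
ee_rot: [-0.46, -3.106, 0.001]
wrist_force: [0.4, 0.2, -2.8]
grip_width: 0.0129
grasp_force: 30.0
```

>>> {"op": "servo_tool", "data": {"deltas": [[[5,0,0,18,0,0,0],[5,0,0,38,0,0,0],[5,0,0,60,0,0,0],[5,0,0,85,0,0,0],[5,0,0,110,0,0,0],[5,0,0,135,0,0,0],[5,0,0,160,0,0,0],[5,0,0,175,0,0,0]]]}}

```text
time: 16.7
tool_pos: [0.5676, 0.2233, 0.2761]
ee_rot: [0.459, 3.106, 0.001]
wrist_force: [0.7, 0.3, -2.0]
grip_width: 0.0132
grasp_force: 30.0
```

Run:
```python
from h import *
s=observe(); print(s["tool_pos"].round(4),s["wrist_force"].round(1),s["grip_width"],s["grasp_force"])
for n in ["scene","top"]:
    z=np.load(n+"0.npz"); P=z["P"]
    im,d,K,T=grab(n); P=cloud(d,K,T)
    for r in silhouettes(n,"dust_tray")[:3]:
        p=np.nanmedian(P[r["pixels"]],0)
        if np.hypot(p[0]-.435,p[1]+.278)<.06: print(n,p,cv2.minAreaRect((P[r["pixels"]&(P[...,2]>.015)][:,:2]*1000).astype(np.float32)))
    m=(P[...,2]>.016)&(P[...,2]<.028)&(abs(P[...,0]-.435)<.1)&(abs(P[...,1]+.278)<.1)
    print(n,m.sum(),cv2.minAreaRect((P[m][:,:2]*1000).astype(np.float32)))
```

```text
[0.5676 0.2233 0.2761] [ 0.7  0.3 -2. ] 0.013164539251422146 29.988972544670105
scene [ 0.43412338 -0.27989749  0.00787719] ((435.8795166015625, -277.48358154296875), (152.9167022705078, 152.33969116210938), 89.47774505615234)
scene 327 ((435.7604675292969, -277.4720764160156), (152.8329315185547, 152.51934814453125), 89.58123779296875)
top [ 0.43254036 -0.27753972  0.00546123] ((432.8402099609375, -275.9404602050781), (149.95249938964844, 150.82382202148438), 0.16760921478271484)
top 202 ((432.8402099609375, -275.9404602050781), (149.95249938964844, 150.82382202148438), 0.16760921478271484)
```

>>> {"op": "servo_tool", "data": {"deltas": [[[5,-4,-12,0,0,0,0],[5,-11,-40,0,0,0,0],[5,-20,-75,0,0,0,0],[5,-30,-112,0,0,0,0],[5,-40,-150,0,0,0,0],[5,-50,-188,0,0,0,0],[5,-60,-226,0,0,0,0],[5,-70,-264,0,0,0,0]]]}}

```text
time: 17.7
tool_pos: [0.4953, -0.0426, 0.2723]
ee_rot: [-0.46, -3.105, 0.0]
wrist_force: [1.2, -1.0, -2.4]
grip_width: 0.013
grasp_force: 30.0
```

>>> {"op": "servo_tool", "data": {"deltas": [[[5,-10,-38,0,0,0,0],[5,-20,-76,0,0,0,0],[5,-30,-114,0,0,0,0],[5,-40,-150,0,0,0,0],[5,-50,-185,0,0,0,0],[5,-57,-212,0,0,0,0],[5,-62,-230,0,0,0,0],[5,-63,-236,0,0,0,0]]]}}

```text
time: 18.5
tool_pos: [0.4324, -0.2785, 0.2722]
ee_rot: [-0.464, -3.105, -0.001]
wrist_force: [-0.4, 0.3, -2.8]
grip_width: 0.013
grasp_force: 30.0
```

>>> {"op": "servo_tool", "data": {"deltas": [[[5,0,0,-10,0,0,0],[5,0,0,-28,0,0,0],[5,0,0,-45,0,0,0],[5,0,0,-60,0,0,0],[5,0,0,-67,0,0,0],[5,0,0,-70,0,0,0],[5,0,0,-70,0,0,0],[5,0,0,-70,0,0,0]]]}}

```text
time: 19.3
tool_pos: [0.4346, -0.2769, 0.2042]
ee_rot: [0.459, 3.107, -0.001]
wrist_force: [-0.9, -0.5, -2.4]
grip_width: 0.0131
grasp_force: 30.0
```

Run:
```python
from h import *
s=observe(); print(s["time"],s["tool_pos"].round(4),s["ee_rot"].round(3),s["wrist_force"].round(1),s["grip_width"],s["grasp_force"],abs(s["joint_vel"]).max())
a,d,K,T=grab("scene"); P=cloud(d,K,T)
for n in ["scene"]:
    for r in silhouettes(n,"filter")[:2]: print(r["confidence"],r["position"],np.nanmedian(P[r["pixels"]],0))
c=np.array([.5187,.0845]); D=P[...,:2]-c; r=np.hypot(D[...,0],D[...,1])
m=(r>.038)&(r<.054)&(P[...,2]>.122)&(P[...,2]<.136)&(a.max(2)<90); print("lug",np.median(np.degrees(np.arctan2(D[...,1],D[...,0]))[m]%360),m.sum())
w,_,_,_=grab("wrist"); cv2.imwrite("pics/v4.png",np.hstack([cv2.resize(a[100:340,130:430],(400,320)),cv2.resize(w,(400,320))]))
```

```text
19.3 [ 0.4346 -0.2769  0.2042] [ 4.590e-01  3.107e+00 -1.000e-03] [-0.9 -0.5 -2.4] 0.013066357292694912 29.98938113451004 0.005636716333911576
0.87 [160.3, 210.6] [ 0.45558847 -0.27848565  0.17504396]
lug 160.88904652659224 11
```

View pics/v4.png

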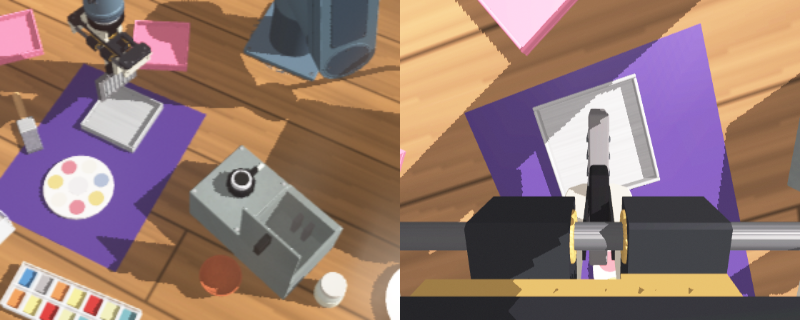

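The filter is held upright over the middle of the grey tray at (120,120), with the flap standing open at (270,235) and the lug on the mark. Everything else is in place, so I'll hold for a moment and hand in.

>>> {"op": "servo_tool", "data": {"deltas": [[[5,0,0,0,0,0,0],[5,0,0,0,0,0,0],[5,0,0,0,0,0,0],[5,0,0,0,0,0,0]]]}}

```text
time: 19.85
tool_pos: [0.4342, -0.2769, 0.2036]
ee_rot: [0.46, 3.108, -0.0]
wrist_force: [-0.0, -0.1, -2.1]
grip_width: 0.0128
grasp_force: 30.0
```

```bash
python3 -c "
from station import *
print(sign_off())"
```

```text
the job is handed in; nothing more can be done
None
```

I handed the job in at about 19.9 s: the collar lug points at the locked mark, the flap stands open at about 1.73 rad, and the gripper holds the filter plate upright and still over the middle of the steel tray, its underside about 0.13 m above the table.

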